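# Weigh the large portion pail on the sprung hook

## Robot

A 6-joint arm with a two-finger parallel gripper is mounted at the origin on a cart in front of the work surface, level with it; the furniture and walls round the work are solid. World frame = base frame: x ahead of the robot, y to its left, z up, the work surface at z = 0. Lengths are in m, angles in rad, forces in N, time in s.
With the tool pointing down it reaches from about 0.35 to 0.975 m from the base axis. Payload 4.9 kg.
Tool frame: the origin (TCP) lies between the finger pads; the fingertips stand 22 mm ahead of it and the grasp point (between the pads) lies 3 mm ahead of it; z points along the fingers, y is the line along which they close (so a half turn about z gives the same grasp; the last joint's range is limited). The gripper opens to 85 mm and grips with 20 to 120 N. Pads are 22 mm wide; open, the fingers measure 114 mm over their backs; the gripper's body (76 mm by 85 mm) begins 54 mm behind the grasp point. The pads swing forward as they close: fully open they stand 13 mm farther back than shut.
Start: joints at [1.037, 0.053, 1.613, -0, 1.476, -0.119], TCP at [0.252, 0.572, 0.253] pointing down, gripper open.
Joint ranges: [-3.01, 3.01], [-1.01, 2.22], [0.06, 2.58], [-1.02, 4.17], [0.09, 2.62], [-3.14, 3.14]. Speed limits (rad/s): [2.57, 2.57, 3.14, 3.14, 3.14, 3.14].

## Interface

Orientations are given as a unit quaternion [w, x, y, z].
In Python, from plant import state, grab_frame, get_calibration, job_done, recognise, regions_of gives the robot as it stands.
- The arm moves only by the tool apply_moves, never from a script. Its argument "targets" is a list of rows, each an object with "translation": the shift along the tool's x, y, z normalised to -1 to 1, where 1 is 100 mm, a list of three; "twist": the turn about the tool's z normalised to -1 to 1, where 1 is 0.1 rad; "hand": the opening, from 0 (shut) to 1 (fully open). A call has 1 to 8 rows; each row shifts and turns the commanded pose from where the row before left it, along the tool's axes as they then stand; what a row does not reach is not made up. A row lasts 1/10 s, in which the tool goes at most 50 mm and 8.59 degrees, less where a joint would pass 70% of its speed; a pose out of reach is approached as far as the arm can. A call with a number of a shift or a turn outside -1 to 1 is refused whole. A call with a gripper value outside its range is refused whole. The fingers move at their own pace and stop on an object; the grip force is fixed at half the most. Time passes only in rows, so rows that do not move let the fingers close. It gives the time, the measured TCP pose, the force, the opening and the grip force at its end, in the units of the state.
- state(): the state, without advancing time (a new reading comes with each control period).
- grab_frame(name): name is "side" or "top" or "wrist"; returns the picture (400x640x3 uint8, red, green, blue); there is no depth.
- get_calibration(name): a dict with "camera_matrix" (3x3 intrinsics, pixels), "pose" (4x4, takes a point from camera to world coordinates). Camera axes: x right, y up, looking along -z (the intrinsics and any distortion apply to the point x, -y, -z); pixel columns grow to the right and rows downward; lengths in m; the calibration is good to about 2 mm. A picture is of the moment at which its call begins: read the wrist's pose just before it. get_calibration takes no time and is no camera call; for the wrist camera it gives the pose at the moment of the call.
- job_done(): hands the job in; it is judged then, once.
Trained networks look in the newest picture that a camera, given by its name, has taken for a name from the list of things; names that differ only in an ending like _2 or _b are one class to them, and where a whole thing is asked for, a point or a joint stands for the part that bears it (a point fixed in the world has none). Each returns a list of dicts, best first, with "score" (0 to 1); they miss things now and then, are a little off and sometimes report something else, mostly with a low value. They report only what shows in the picture. A call takes as long as a camera call. They do not tell look-alikes from the thing itself.
- recognise(camera, query): "point" ([x, y, z] in m, in world coordinates, good to about 4 mm: the middle of the surface that is visible of it).
- regions_of(camera, query): "pixels" (400x640 bool, what is visible of it).
The state is a dict: "time": time; "joint_pos": joint angles; "joint_vel": joint speeds; "joint_efforts": joint torques, N m; "tool_pos": TCP position; "tool_rot": TCP orientation; "contact_force": force on the tool from outside, world axes, zero at the start; "ft_torque": the same for the moment, N m; "gripper_width": opening from 0.0 (shut) to 1.0 (fully open); "grasp_force": force on a finger pad.
Only numpy, scipy, OpenCV 4.12 (cv2) and the standard library are available. Lean on these libraries where they do the work, as an engineer would, in place of code of your own. Each camera call takes 0.05 s, during which the arm holds its last target. There are 200 camera calls.

## Task

Weigh the larger of the two lidded steel pails: hang it by its handle loop on the hook of the portion scale, setting it down gently so that the sprung hook never hits its bottom stop. Wait until the hook has stopped bobbing and leave the pail hanging there freely and still; leave the small pail where it stands.

Things in the scene. Friction and masses are not known exactly. Their poses are not given: they have to be found in the camera images.
- pail_large_center (a point): Larger of two lidded round steel pails, 450 g +-15 %: centre of the whole, 98.5 mm above its underside, z up. Body 100 mm across, 85 mm high with lid. A rigid handle loop stands over the lid; in its middle an upright black grip block, 18 (x) x 26 (y) x 42 mm high, centre 77.5 mm above this point, top 98.5 mm above it.
- pail_large_loop (a point): Its handle loop, rigid 6 mm wire in the pail's y-z plane (one looks through it along x; same either way round): underside of the wire at its middle, 51.5 mm above the pail's centre, 6 mm below the grip block. Opening 74 mm wide in y, 65 mm high above the lid here, sloping like a roof to 40 mm at the legs.
- pail_small_center (a point): Smaller pail of the same make, 180 g, to be left where it stands: body 72 mm across, 45 mm high, 125 mm over all with its loop and grip block. This point is its centre, 62.5 mm above its underside.
- hook_seat (a point): Scale's hook: top of the wire's lowest part, where a loop rests, 229 mm above the counter unloaded. Frame: z up, x back to the column. Upturned 8 mm wire in the x-z plane; the tip, 25 mm to -x, rises 24 mm above the seat, the slope behind rises 24 mm at +20 mm. A loop goes over the tip from -x and down into the dip. Carriage front at x +97 mm; column 80 mm wide, 270 mm high.
- weigh_hook (a joint): How far the hook is pushed down, m: 0 unloaded at its upper stop, 0.06 at the bottom stop. It starts to move at about 1 N and dips about 6 mm for each further newton; under the large pail it rests at 0.016 to 0.027. It bobs for a second or two after the load is let go.
There are look-alikes about, which are no part of the job. Leave any brown look-alike of the part that bears pail_large_center alone.

How it is judged:
On the way, in this order (a step that is already met when the one before it is completed fails the run):
1. the large pail is lifted clear of the counter (height (world z) of pail_large_center above 0.14 m), for 0.1 s.
2. its loop is on the hook and the hook dips under it (value of joint weigh_hook above 0.01 m and horizontal distance between pail_large_center and hook_seat below 0.03 m), for 0.2 s.
At the end, for the whole second after the job is handed in: The large pail hangs freely by its loop in the hook's dip (centre within 25 mm horizontally of the seat and 35 to 65 mm below it, tilted less than 15 degrees), the hook is dipped by 12 to 34 mm and at rest (slower than 15 mm/s), and the pail no longer swings (slower than 50 mm/s) (value of joint weigh_hook between 0.012 and 0.034 m and velocity of joint weigh_hook between -0.015 and 0.015 m/s and horizontal distance between pail_large_center and hook_seat below 0.025 m and z of pail_large_center in the frame of hook_seat between -0.065 and -0.035 m and angle between pail_large_center's own z axis and vertical below 0.26 rad and linear speed of pail_large below 0.05 m/s); the robot touches nothing.
It fails at once if the hook is driven or dropped onto its bottom stop (value of joint weigh_hook above 0.057 m).
It fails at once if the small pail is moved from its place (more than 40 mm) (distance of pail_small_center from where it was at the start of the episode above 0.04 m).
It also fails if it takes over 62 s, if anything falls off the work surface, if the arm or the gripper's body presses on something with over 40 N, if the wrist force passes 120 N, or if a joint passes its speed limit or range.

## Working session

There is one attempt and no reset: what is moved stays moved. The work goes in short steps, Python scripts to look and compute and a tool call to move; the robot and the scene stay as the last step left them, time stands still between calls to the robot, and variables do not carry over. Pictures are saved under pics/ and viewed, at most 10 in all, crops included, and the job is handed in when it is done.

Besides the shell and the picture viewer there is one more tool, called as name(argument=value, ...) on one line, values as JSON. apply_moves: Moves the arm, as the interface text tells. Its arguments: {"type":"object","properties":{"targets":{"type":"array"}},"required":["targets"]}

```bash
mkdir -p pics; python3 - <<'E'
from plant import *
import cv2,numpy as np
s=state();print(s['time'],s['tool_pos'],s['tool_rot'],s['contact_force'])
ims=[]
for c in ("side","top"):
    f=grab_frame(c);ims.append(f)
    k=get_calibration(c);P=np.array(k['pose']);print(c,P.round(3).tolist(),np.array(k['camera_matrix']).round(0).tolist())
    for q in ("pail_large_center","pail_large_loop","pail_small_center","hook_seat","weigh_hook"):
        print(c,q,[(np.round(r['point'],3).tolist(),round(r['score'],2)) for r in recognise(c,q)])
for n,i in zip(("side","top"),ims): cv2.imwrite(f"pics/{n}0.png",i[...,::-1])
E
```

```text
0.0 [0.25157157 0.57150448 0.25205687] [-3.27852285e-04  2.05896472e-01  9.78573236e-01 -9.78604451e-04] [-0.13374549  1.01345372  1.13148828]
side [[0.873, 0.201, -0.445, -0.07], [-0.488, 0.332, -0.808, -1.198], [-0.015, 0.922, 0.387, 0.666], [0.0, 0.0, 0.0, 1.0]] [[515.0, 0.0, 327.0], [0.0, 515.0, 196.0], [0.0, 0.0, 1.0]]
side pail_large_center [([0.476, -0.18, 0.077], 0.91), ([0.609, -0.16, 0.077], 0.67)]
side pail_large_loop [([0.473, -0.181, 0.075], 0.73), ([0.611, -0.164, 0.082], 0.72), ([0.649, 0.108, 0.229], 0.34)]
side pail_small_center [([0.444, -0.4, 0.045], 0.88)]
side hook_seat [([0.651, 0.106, 0.23], 0.91)]
side weigh_hook [([0.65, 0.11, 0.228], 0.77)]
top [[-0.117, 0.96, -0.255, 0.185], [-0.993, -0.115, 0.024, -0.072], [-0.006, 0.256, 0.967, 1.473], [0.0, 0.0, 0.0, 1.0]] [[498.0, 0.0, 321.0], [0.0, 498.0, 194.0], [0.0, 0.0, 1.0]]
top pail_large_center [([0.477, -0.155, 0.086], 0.81), ([0.618, -0.138, 0.089], 0.67)]
top pail_large_loop [([0.617, -0.149, 0.084], 0.65), ([0.479, -0.155, 0.086], 0.57)]
top pail_small_center [([0.452, -0.38, 0.044], 0.77), ([0.478, -0.152, 0.084], 0.7)]
top hook_seat [([0.644, 0.11, 0.233], 0.87)]
top weigh_hook [([0.641, 0.114, 0.236], 0.91)]
```

View pics/side0.png

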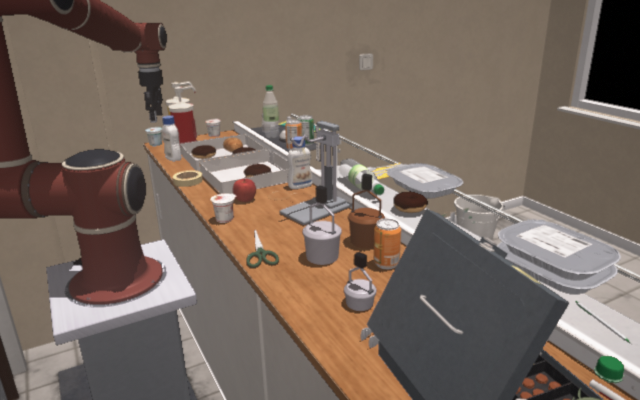

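View pics/top0.png

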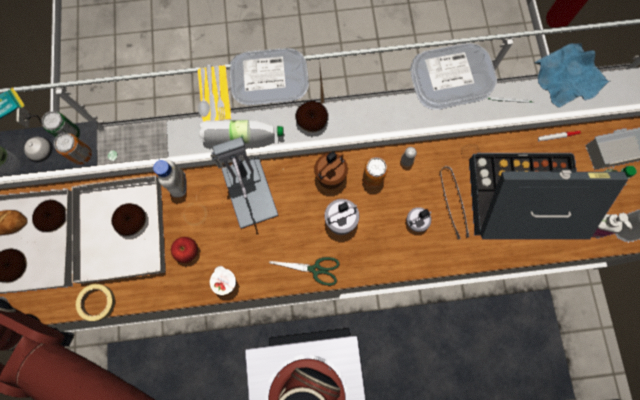

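The side picture shows the steel large pail at (322,243), a brown look-alike at (366,228), and the small pail at (360,294). The scale stands at (328,165). In the top picture they are at (342,218), (331,170), (418,220) and (245,190). The steel pail at (322,243) fits the description: it is steel-coloured and the bigger of the two. The brown one is the look-alike. I'll confirm this in one enlarged crop.

```bash
python3 - <<'E'
import cv2,numpy as np
s=cv2.imread('pics/side0.png');t=cv2.imread('pics/top0.png')
R=lambda a:cv2.resize(a,(400,300),interpolation=cv2.INTER_CUBIC)
a=R(s[190:280,290:410]);b=R(s[115:235,270:430]);c=R(t[180:255,300:400]);d=R(t[135:240,200:340])
cv2.imwrite('pics/crop0.png',np.vstack([np.hstack([a,b]),np.hstack([c,d])]))
E
```

```text
(no output)
```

View pics/crop0.png

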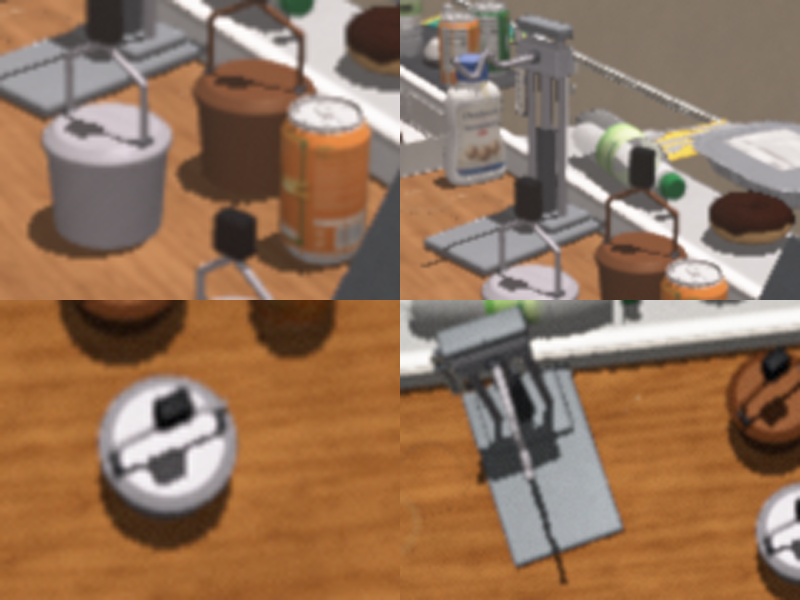

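The crop confirms it. The steel pail has a lid, a wire loop and a black grip block; the brown one has the same shape and is left alone. Next I measure the block position and the yaws.

```bash
cat > h.py <<'E'
from plant import *
import cv2,numpy as np
def ray(c,uv,k=None):
    k=k or get_calibration(c);P=np.array(k['pose']);K=np.array(k['camera_matrix'])
    d=cv2.undistortPoints(np.array([[uv]],float),K,np.array(k.get('distortion',np.zeros(5)),float)).ravel()
    v=P[:3,:3]@np.array([d[0],-d[1],-1]);return P[:3,3],v/np.linalg.norm(v)
def onz(c,uv,z,k=None):
    o,v=ray(c,uv,k);return o+v*(z-o[2])/v[2]
def tri(rs):
    A=sum(np.eye(3)-np.outer(v,v) for o,v in rs);b=sum((np.eye(3)-np.outer(v,v))@o for o,v in rs)
    return np.linalg.solve(A,b)
E
python3 - <<'E'
from h import *
print(get_calibration('top').keys())
print('block',tri([ray('top',(343.3,206.3)),ray('side',(321.2,194.2))]))
for uv in ((240.2,227.8),(277,215.5),(259.5,159.5)): print('plate',onz('top',uv,.012))
# pail loop shoulders in top: ends
for uv in ((328,215),(356.5,205.5)): print('loop',onz('top',uv,.125))
for uv in ((328.7,221),(355,211)): print('shadow',onz('top',uv,.085))
# lid / body centre from outline at lid plane
for uv in ((342,218),): print(onz('top',uv,.085))
E
```

```text
dict_keys(['camera_matrix', 'pose'])
block [ 0.48683597 -0.158052    0.1764711 ]
plate [0.49660912 0.14500757 0.012     ]
plate [0.52103514 0.03223556 0.012     ]
plate [0.70415732 0.06939119 0.012     ]
loop [ 0.47974565 -0.11640338  0.125     ]
loop [ 0.49723423 -0.19846065  0.125     ]
shadow [ 0.47091145 -0.1176027   0.085     ]
shadow [ 0.49097611 -0.19578095  0.085     ]
[ 0.47508854 -0.15627787  0.085     ]
```

apply_moves(targets=[{"translation": [-0.1, -0.12, -0.3], "twist": 0, "hand": 1}, {"translation": [-0.31, -0.36, -0.1], "twist": 0, "hand": 1}, {"translation": [-0.32, -0.36, 0], "twist": 0, "hand": 1}, {"translation": [-0.32, -0.36, 0], "twist": 0, "hand": 1}, {"translation": [-0.32, -0.36, 0], "twist": 0, "hand": 1}, {"translation": [-0.32, -0.36, 0], "twist": 0, "hand": 1}, {"translation": [-0.32, -0.36, 0], "twist": 0, "hand": 1}, {"translation": [-0.32, -0.36, 0], "twist": 0, "hand": 1}])

```text
time: 1.4
tool_pos: [0.3588, 0.2347, 0.2936]
tool_rot: [0.001, 0.206, 0.979, 0.0]
contact_force: [1.1, -0.4, 0.5]
gripper_width: 1.003
grasp_force: 0.0
```

apply_moves(targets=[{"translation": [-0.32, -0.36, 0], "twist": 0, "hand": 1}, {"translation": [-0.32, -0.36, 0], "twist": 0, "hand": 1}, {"translation": [0, 0, 0], "twist": -1, "hand": 1}, {"translation": [0, 0, 0], "twist": -1, "hand": 1}, {"translation": [0, 0, 0], "twist": -1, "hand": 1}, {"translation": [0, 0, 0], "twist": -1, "hand": 1}, {"translation": [0, 0, 0], "twist": -1, "hand": 1}, {"translation": [0, 0, 0], "twist": -1, "hand": 1}])

```text
time: 2.2
tool_pos: [0.3883, 0.1447, 0.2935]
tool_rot: [0.0, -0.094, 0.996, 0.0]
contact_force: [0.9, 0.3, 0.1]
gripper_width: 1.002
grasp_force: 0.0
```

```bash
cat >> h.py <<'E'
from scipy.spatial.transform import Rotation as Ro
def togo(p,yawy,off=0.003):
    "tool-axis shift (in move units) bringing the grasp point to world p, and twist units to point tool y along yawy (deg, mod 180)"
    s=state();w,x,y,z=s['tool_rot'];R=Ro.from_quat([x,y,z,w]).as_matrix()
    g=np.array(s['tool_pos'])+off*R[:,2]
    a=np.degrees(np.arctan2(R[1,1],R[0,1]));d=(yawy-a+90)%180-90
    print('t',s['time'],'tcp',np.round(s['tool_pos'],4),'yawy',a.round(1),'togo',(R.T@(np.array(p)-g)*10).round(3),'twist',round(-np.radians(d)*10,2),'F',np.round(s['contact_force'],1),'w',s['gripper_width'],s['grasp_force'],'tilt z',R[:,2].round(3), 'q',np.round(s['joint_pos'],2))
E
python3 -c "
from h import *
togo((.485,-.157,.18),102)"
```

```text
t 2.2 tcp [0.3883 0.1447 0.2935] yawy 100.8 togo [-0.382 -3.145  1.105] twist -0.2 F [0.9 0.3 0.1] w 1.0020989021944327 0.0 tilt z [ 0.  0. -1.] q [ 0.18 -0.51  2.02 -0.    1.63 -1.58]
```

apply_moves(targets=[{"translation": [-0.05, -0.4, 0], "twist": -0.2, "hand": 1}, {"translation": [-0.05, -0.45, 0], "twist": 0, "hand": 1}, {"translation": [-0.05, -0.45, 0], "twist": 0, "hand": 1}, {"translation": [-0.05, -0.45, 0], "twist": 0, "hand": 1}, {"translation": [-0.05, -0.45, 0], "twist": 0, "hand": 1}, {"translation": [-0.05, -0.45, 0], "twist": 0, "hand": 1}, {"translation": [-0.05, -0.45, 0], "twist": 0, "hand": 1}, {"translation": [0, 0, 0], "twist": 0, "hand": 1}])

```text
time: 3.0
tool_pos: [0.4855, -0.156, 0.2929]
tool_rot: [-0.0, -0.1, 0.995, -0.0]
contact_force: [-0.1, 0.7, 0.8]
gripper_width: 0.999
grasp_force: 0.0
```

```bash
python3 -c "
from h import *
togo((.485,-.157,.18),102)
k=get_calibration('wrist')
f=grab_frame('wrist');cv2.imwrite('pics/w1.png',f[...,::-1])
np.savez('k1.npz',P=k['pose'],K=k['camera_matrix'])
for q in ('pail_large_center','pail_large_loop'): print([(np.round(r['point'],3),r['score']) for r in recognise('wrist',q)])
"
```

```text
t 3.0 tcp [ 0.4855 -0.156   0.2929] yawy 101.4 togo [ 0.006 -0.008  1.099] twist -0.1 F [-0.1  0.7  0.8] w 0.9987786327672328 0.0 tilt z [-0.001 -0.001 -1.   ] q [-0.46 -0.25  1.83 -0.    1.56 -2.23]
[(array([ 0.617, -0.141,  0.085]), 0.92), (array([ 0.474, -0.16 ,  0.084]), 0.83)]
[(array([ 0.614, -0.146,  0.079]), 0.86), (array([ 0.476, -0.156,  0.083]), 0.78), (array([ 0.45 , -0.373,  0.043]), 0.74)]
```

View pics/w1.png

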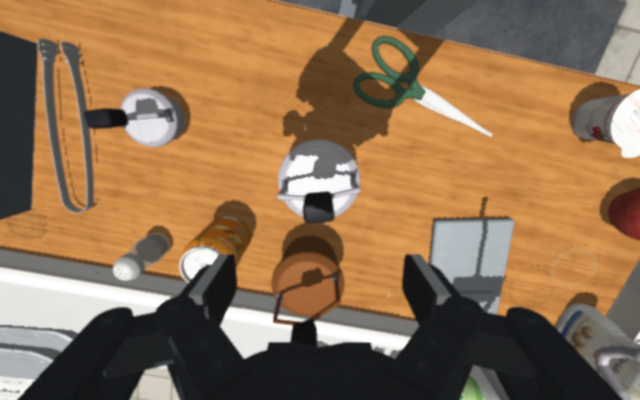

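The wrist picture shows the steel pail at (319,180), with its block at (319,207). Its loop runs level from (279,195) to (360,195), so it lines up with the jaws. The brown pail is at (308,283).

```bash
python3 -c "
from h import *
k=dict(np.load('k1.npz'));k={'pose':k['P'],'camera_matrix':k['K']}
print(np.round(k['pose'],3))
print(onz('wrist',(319,207),.176,k),onz('wrist',(318.5,180),.085,k))
f=cv2.imread('pics/w1.png')
b=(f.max(2)<45).astype('uint8'); b[:185]=0;b[224:]=0;b[:,:295]=0;b[:,345:]=0
n,l,st,c=cv2.connectedComponentsWithStats(b);i=1+st[1:,4].argmax();print(st[i],c[i])
togo((.485,-.157,.18),102)
for u in ((279,195),(360,195)): print(onz('wrist',u,.124,k))
"
```

```text
[[-0.199 -0.937 -0.286  0.413]
 [ 0.98  -0.191 -0.057 -0.171]
 [-0.001 -0.292  0.956  0.414]
 [ 0.     0.     0.     1.   ]]
[ 0.48645004 -0.15680197  0.176     ] [ 0.4820006  -0.15846143  0.085     ]
[305 193  27  20 387] [319.48062016 201.19896641]
t 3.15 tcp [ 0.4848 -0.1516  0.2932] yawy 101.7 togo [ 0.009 -0.054  1.102] twist -0.05 F [0.1 0.4 0.3] w 1.0006418487797755 0.0 tilt z [-0.     0.001 -1.   ] q [-0.45 -0.25  1.83  0.    1.56 -2.23]
[ 0.4979553  -0.19774308  0.124     ]
[ 0.48088278 -0.1137686   0.124     ]
```

apply_moves(targets=[{"translation": [0, -0.03, 0.3], "twist": 0, "hand": 1}, {"translation": [0, 0, 0.3], "twist": 0, "hand": 1}, {"translation": [0, 0, 0.3], "twist": 0, "hand": 1}, {"translation": [0, 0, 0.2], "twist": 0, "hand": 1}, {"translation": [0, 0, 0], "twist": 0, "hand": 1}, {"translation": [0, 0, 0], "twist": 0, "hand": 1}])

```text
time: 3.75
tool_pos: [0.4856, -0.1538, 0.1839]
tool_rot: [0.0, -0.103, 0.995, -0.0]
contact_force: [0.1, 0.1, 1.3]
gripper_width: 1.0
grasp_force: 0.0
```

apply_moves(targets=[{"translation": [0, 0, 0], "twist": 0, "hand": 0}, {"translation": [0, 0, 0], "twist": 0, "hand": 0}, {"translation": [0, 0, 0], "twist": 0, "hand": 0}, {"translation": [0, 0, 0], "twist": 0, "hand": 0}, {"translation": [0, 0, 0], "twist": 0, "hand": 0}, {"translation": [0, 0, 0], "twist": 0, "hand": 0}, {"translation": [0, 0, 0], "twist": 0, "hand": 0}, {"translation": [0, 0, 0], "twist": 0, "hand": 0}])

```text
time: 4.55
tool_pos: [0.4859, -0.1553, 0.1842]
tool_rot: [0.0, -0.102, 0.995, -0.001]
contact_force: [-0.8, -1.2, 5.1]
gripper_width: 0.299
grasp_force: 60.1
```

apply_moves(targets=[{"translation": [0, 0, -0.05], "twist": 0, "hand": 0}, {"translation": [0, 0, -0.1], "twist": 0, "hand": 0}, {"translation": [0, 0, -0.2], "twist": 0, "hand": 0}, {"translation": [0, 0, -0.3], "twist": 0, "hand": 0}, {"translation": [0, 0, -0.3], "twist": 0, "hand": 0}, {"translation": [0, 0, -0.3], "twist": 0, "hand": 0}, {"translation": [0, 0, -0.1], "twist": 0, "hand": 0}, {"translation": [0, 0, 0], "twist": 0, "hand": 0}])

```text
time: 5.35
tool_pos: [0.4861, -0.1548, 0.3196]
tool_rot: [0.001, -0.103, 0.995, -0.001]
contact_force: [0.3, -0.2, -5.1]
gripper_width: 0.301
grasp_force: 59.4
```

```bash
python3 -c "
from h import *
for c in ('side','top'):
    f=grab_frame(c);cv2.imwrite(f'pics/{c}1.png',f[...,::-1])
s=cv2.imread('pics/side1.png');t=cv2.imread('pics/top0.png')
R=lambda a:cv2.resize(a,(400,300),interpolation=cv2.INTER_CUBIC)
cv2.imwrite('pics/crop1.png',np.vstack([np.hstack([R(s[120:180,290:370]),R(s[140:260,270:430])]),np.hstack([R(t[145:205,210:290]),R(cv2.imread('pics/top1.png')[135:255,230:390])])]))
togo((.65,.108,.229),102)
"
```

```text
t 5.45 tcp [ 0.4849 -0.1544  0.3162] yawy 101.8 togo [-2.153  2.23   0.842] twist -0.04 F [-0.4  0.5 -5.2] w 0.2989571635512208 59.340593134984374 tilt z [-0.003  0.002 -1.   ] q [-0.45 -0.26  1.8   0.    1.61 -2.23]
```

View pics/crop1.png

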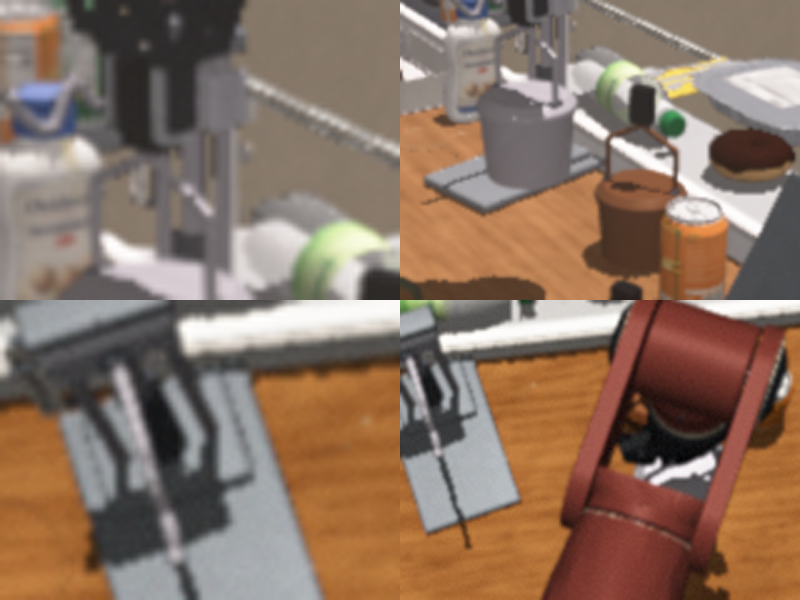

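The pail is lifted and hangs level at about (330,170) in the side view. In the top crop the hook wire runs from px (234,159) to its tip at (245.6,196). Next I pin down the tip using the first side picture, where nothing hides it.

```bash
python3 -c "
from h import *
s=cv2.imread('pics/side0.png')
cv2.imwrite('pics/crop2.png',cv2.resize(s[115:165,285:345],(720,600),interpolation=cv2.INTER_CUBIC))
a=onz('top',(245.6,196),.253);b=onz('top',(234,159),.253);print(a,b)
"
```

```text
[0.52544971 0.08944836 0.253     ] [0.62777083 0.11156606 0.253     ]
```

View pics/crop2.png

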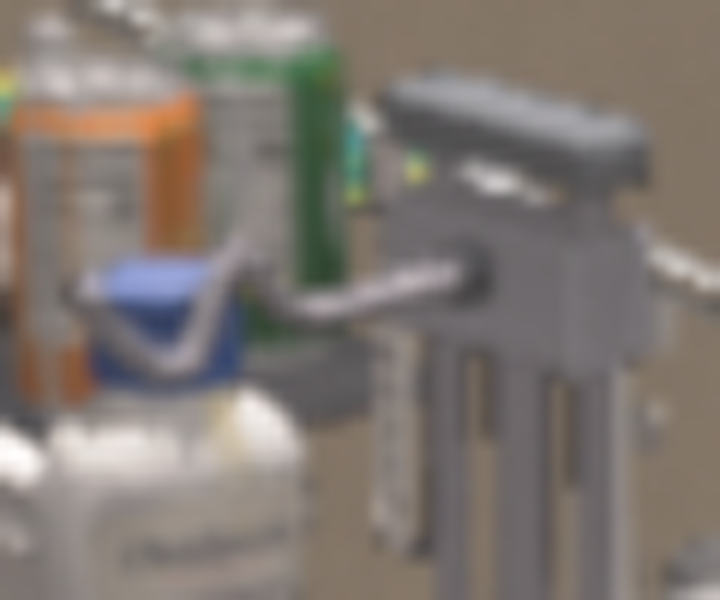

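```bash
python3 -c "
from h import *
print('seat',onz('side',(298.9,144.8),.229)); print('tip',onz('side',(291.2,138.8),.253)); print('slope',onz('side',(305,135.8),.255));print('exit',onz('side',(324.2,137.9),.24))
print('tri tip',tri([ray('side',(291.2,138.8)),ray('top',(245.6,196))]))
P=np.array(get_calibration('side')['pose']);K=np.array(get_calibration('side')['camera_matrix'])
for c in ('side','top'):
  k=get_calibration(c);P=np.array(k['pose']);K=np.array(k['camera_matrix'])
  for p in ((.65,.107,.23),(.525,.09,.253),(.55,.095,.229),(.615,.1,.253)):
    q=P[:3,:3].T@(np.array(p)-P[:3,3]);q=K@[q[0],-q[1],-q[2]];print(c,p,q[:2]/q[2])
"
```

```text
seat [0.54921477 0.08953769 0.229     ]
tip [0.52221886 0.08213183 0.253     ]
slope [0.5661373  0.08227017 0.255     ]
exit [0.62711757 0.07936934 0.24      ]
tri tip [0.52597014 0.0898318  0.2505302 ]
side (0.65, 0.107, 0.23) [326.48175075 137.76008972]
side (0.525, 0.09, 0.253) [290.88943595 137.98378677]
side (0.55, 0.095, 0.229) [298.30528047 144.28332758]
side (0.615, 0.1, 0.253) [317.12048248 132.55879047]
top (0.65, 0.107, 0.23) [236.64775703 153.71297456]
top (0.525, 0.09, 0.253) [245.39705132 196.19526363]
top (0.55, 0.095, 0.229) [244.15020055 189.496229  ]
top (0.615, 0.1, 0.253) [238.82317429 163.15178997]
```

The hook seat works out at about (0.549, 0.094), with hook yaw about 12°. The recogniser's hook_seat point was the carriage. I'll move to 90 mm in front of the seat, with the loop about 14 mm above tip height.

apply_moves(targets=[{"translation": [0, 0.1, 0], "twist": 0, "hand": 0}, {"translation": [-0.03, 0.25, 0], "twist": 0, "hand": 0}, {"translation": [-0.04, 0.35, 0], "twist": 0, "hand": 0}, {"translation": [-0.04, 0.4, 0], "twist": 0, "hand": 0}, {"translation": [-0.04, 0.4, 0], "twist": 0, "hand": 0}, {"translation": [-0.04, 0.35, 0], "twist": 0, "hand": 0}, {"translation": [-0.03, 0.25, 0], "twist": 0, "hand": 0}, {"translation": [-0.02, 0.15, 0], "twist": 0, "hand": 0}])

```text
time: 6.25
tool_pos: [0.4617, 0.0729, 0.3163]
tool_rot: [-0.002, -0.104, 0.995, 0.001]
contact_force: [0.8, -0.9, -4.6]
gripper_width: 0.298
grasp_force: 59.6
```

apply_moves(targets=[{"translation": [0, 0.05, 0.05], "twist": 0, "hand": 0}, {"translation": [0, 0, 0.05], "twist": 0, "hand": 0}, {"translation": [0, 0, 0.05], "twist": 0, "hand": 0}, {"translation": [0, 0, 0], "twist": 0, "hand": 0}, {"translation": [0, 0, 0], "twist": 0, "hand": 0}])

```text
time: 6.75
tool_pos: [0.4621, 0.0746, 0.3028]
tool_rot: [-0.0, -0.102, 0.995, -0.0]
contact_force: [-0.3, 0.9, -3.3]
gripper_width: 0.302
grasp_force: 59.6
```

```bash
python3 -c "
from h import *
f=grab_frame('side');g=grab_frame('wrist');k=get_calibration('wrist');np.savez('k2.npz',P=k['pose'],K=k['camera_matrix'])
t=grab_frame('top')
a=cv2.resize(f[110:210,250:370],(480,400),interpolation=cv2.INTER_CUBIC);b=cv2.resize(t[130:230,200:296],(320,333),interpolation=cv2.INTER_CUBIC);b=np.pad(b,((0,67),(0,0),(0,0)))
w=cv2.resize(g[180:380,120:520],(400,200));w=np.pad(w,((0,0),(0,400),(0,0)))
cv2.imwrite('pics/crop3.png',np.vstack([np.hstack([a,b]),w])[...,::-1]);cv2.imwrite('pics/w3.png',g[...,::-1])
togo((.549,.094,.299),102.2)
"
```

```text
t 6.9 tcp [0.4624 0.0749 0.3036] yawy 101.7 togo [-0.887  0.012  0.017] twist -0.09 F [-0.7  0.1 -3.8] w 0.29929042075685897 59.62114146910608 tilt z [ 0.001 -0.    -1.   ] q [ 0.   -0.36  1.9  -0.    1.6  -1.77]
```

View pics/crop3.png

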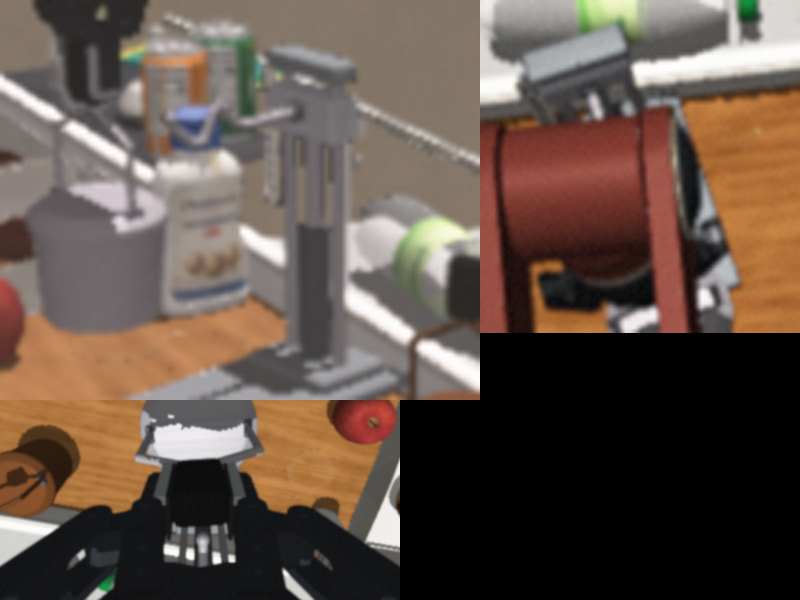

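The crop shows the loop apex at side px (273,136), just short of the hook tip at (292,139). In the wrist view the hook is centred behind the block. I'll check this against the projected geometry.

```bash
python3 -c "
from h import *
k=get_calibration('side');P=np.array(k['pose']);K=np.array(k['camera_matrix'])
def pr(p):
    q=P[:3,:3].T@(np.array(p)-P[:3,3]);q=K@[q[0],-q[1],-q[2]];return (q[:2]/q[2]).round(1)
a=np.array([.4624,.0749,0]);z=.3033-.0855
yv=np.array([-.21,.978,0])
print('apex',pr(a+[0,0,z+.0545]),'shoulders',[pr(a+s*.04*yv+[0,0,z+.0295]) for s in(-1,1)],'bottom',pr(a+[0,0,z-.0985]),'lid',pr(a+[0,0,z-.0135]))
"
```

```text
apex [272.4 136. ] shoulders [array([281.5, 147.8]), array([264.6, 141.7])] bottom [275.4 187.6] lid [273.7 159.4]
```

The prediction matches the picture to within about 1 px. I'll advance over the tip to the seat.

apply_moves(targets=[{"translation": [-0.08, 0.01, 0], "twist": -0.1, "hand": 0}, {"translation": [-0.12, 0, 0], "twist": 0, "hand": 0}, {"translation": [-0.14, 0, 0], "twist": 0, "hand": 0}, {"translation": [-0.14, 0, 0], "twist": 0, "hand": 0}, {"translation": [-0.14, 0, 0], "twist": 0, "hand": 0}, {"translation": [-0.14, 0, 0], "twist": 0, "hand": 0}, {"translation": [-0.11, 0, 0], "twist": 0, "hand": 0}, {"translation": [0, 0, 0], "twist": 0, "hand": 0}])

```text
time: 7.7
tool_pos: [0.5481, 0.095, 0.3031]
tool_rot: [-0.0, -0.108, 0.994, 0.0]
contact_force: [-0.5, 0.1, -4.6]
gripper_width: 0.3
grasp_force: 59.7
```

```bash
python3 -c "
from h import *
togo((.549,.094,.260),102.2)
f=grab_frame('side');cv2.imwrite('pics/crop4.png',cv2.resize(f[110:200,250:370],(800,600),interpolation=cv2.INTER_CUBIC)[...,::-1])
togo((.549,.094,.260),102.2)
"
```

```text
t 7.7 tcp [0.5481 0.095  0.3031] yawy 102.3 togo [-0.006 -0.011  0.401] twist 0.03 F [-0.5  0.1 -4.6] w 0.29993077047266 59.654781986027956 tilt z [-0.  0. -1.] q [ 0.04 -0.14  1.71  0.    1.56 -1.75]
t 7.75 tcp [0.5474 0.0949 0.3031] yawy 102.3 togo [-0.015 -0.012  0.401] twist 0.03 F [-0.5  0.5 -3.4] w 0.2991626648545935 59.60282516665757 tilt z [-0.001 -0.    -1.   ] q [ 0.04 -0.14  1.72 -0.    1.57 -1.75]
```

View pics/crop4.png

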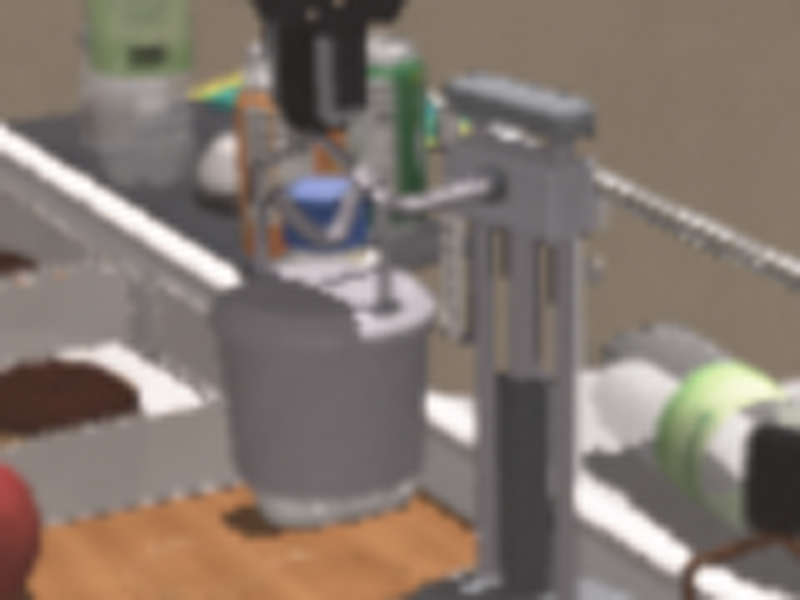

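The loop is over the hook, with the hook's dip at crop (325,235) below the loop apex at (320,140). I'll lower about 40 mm to contact, then ease into the dip while watching the force.

apply_moves(targets=[{"translation": [-0.01, -0.01, 0.05], "twist": 0, "hand": 0}, {"translation": [0, 0, 0.07], "twist": 0, "hand": 0}, {"translation": [0, 0, 0.07], "twist": 0, "hand": 0}, {"translation": [0, 0, 0.06], "twist": 0, "hand": 0}, {"translation": [0, 0, 0.05], "twist": 0, "hand": 0}, {"translation": [0, 0, 0.05], "twist": 0, "hand": 0}, {"translation": [0, 0, 0.05], "twist": 0, "hand": 0}, {"translation": [0, 0, 0], "twist": 0, "hand": 0}])

```text
time: 8.55
tool_pos: [0.5483, 0.0941, 0.2629]
tool_rot: [0.0, -0.107, 0.994, 0.0]
contact_force: [1.3, 0.2, -2.6]
gripper_width: 0.301
grasp_force: 59.8
```

apply_moves(targets=[{"translation": [0, 0, 0.03], "twist": 0, "hand": 0}, {"translation": [0, 0, 0.03], "twist": 0, "hand": 0}, {"translation": [0, 0, 0.03], "twist": 0, "hand": 0}, {"translation": [0, 0, 0.03], "twist": 0, "hand": 0}, {"translation": [0, 0, 0.03], "twist": 0, "hand": 0}, {"translation": [0, 0, 0], "twist": 0, "hand": 0}, {"translation": [0, 0, 0], "twist": 0, "hand": 0}])

```text
time: 9.25
tool_pos: [0.5485, 0.0941, 0.2487]
tool_rot: [0.001, -0.107, 0.994, 0.0]
contact_force: [2.2, 0.9, -0.7]
gripper_width: 0.3
grasp_force: 59.9
```

```bash
python3 -c "
from h import *
F=[]
for i in range(8):
    grab_frame('side');F.append(state()['contact_force'])
print(np.mean(F,0));togo((.549,.094,.240),102.2)
"
```

```text
[ 2.3561395   0.92517825 -0.01243021]
t 9.65 tcp [0.5484 0.094  0.2485] yawy 102.3 togo [-0.005 -0.002  0.055] twist 0.02 F [ 2.6  1.4 -0.4] w 0.29887982388022 59.911122964695096 tilt z [ 0.001  0.    -1.   ] q [ 0.04 -0.11  1.78  0.    1.47 -1.75]
```

The vertical load is nearly all on the hook. The +x side force of 2.4 N means the loop sits slightly on the tip slope, so I'll nudge it towards +x.

apply_moves(targets=[{"translation": [-0.02, 0, 0], "twist": 0, "hand": 0}, {"translation": [-0.02, 0, 0], "twist": 0, "hand": 0}, {"translation": [0, 0, 0], "twist": 0, "hand": 0}, {"translation": [0, 0, 0], "twist": 0, "hand": 0}])

```text
time: 10.05
tool_pos: [0.5517, 0.095, 0.2479]
tool_rot: [-0.001, -0.107, 0.994, 0.0]
contact_force: [-0.4, 2.4, -0.4]
gripper_width: 0.304
grasp_force: 60.0
```

```bash
python3 -c "
from h import *
F=[]
for i in range(6):
    grab_frame('side');F.append(state()['contact_force'])
print(np.mean(F,0));togo((.549,.094,.240),102.2)
"
```

```text
[-1.47449236  1.77213929 -0.38224224]
t 10.35 tcp [0.5518 0.095  0.2481] yawy 102.3 togo [ 0.029 -0.004  0.051] twist 0.02 F [-1.9  1.9  0.1] w 0.29990449056160984 59.981573056429625 tilt z [-0.001  0.    -1.   ] q [ 0.04 -0.1   1.77  0.    1.47 -1.75]
```

apply_moves(targets=[{"translation": [0.015, 0.02, 0], "twist": 0, "hand": 0}, {"translation": [0, 0, 0.01], "twist": 0, "hand": 0}, {"translation": [0, 0, 0], "twist": 0, "hand": 0}, {"translation": [0, 0, 0], "twist": 0, "hand": 0}])

```text
time: 10.75
tool_pos: [0.5507, 0.0963, 0.2476]
tool_rot: [0.001, -0.107, 0.994, -0.0]
contact_force: [2.8, -0.2, -0.3]
gripper_width: 0.299
grasp_force: 60.0
```

```bash
python3 -c "
from h import *
F=[]
for i in range(6):
    grab_frame('side');F.append(state()['contact_force'])
print(np.mean(F,0));togo((.549,.094,.240),102.2)
"
```

```text
[ 3.32758977 -0.96174957 -0.37546071]
t 11.05 tcp [0.5506 0.0963 0.2476] yawy 102.3 togo [ 0.021 -0.019  0.046] twist 0.02 F [ 3.9 -1.  -0.4] w 0.2968019661152576 60.01125896349549 tilt z [ 0.001 -0.    -1.   ] q [ 0.04 -0.1   1.77 -0.    1.47 -1.75]
```

apply_moves(targets=[{"translation": [-0.01, -0.01, 0.01], "twist": 0, "hand": 0}, {"translation": [0, 0, 0], "twist": 0, "hand": 0}, {"translation": [0, 0, 0], "twist": 0, "hand": 0.31}, {"translation": [0, 0, 0], "twist": 0, "hand": 0.4}, {"translation": [0, 0, 0], "twist": 0, "hand": 0.5}, {"translation": [0, 0, 0], "twist": 0, "hand": 0.6}, {"translation": [0, 0, 0], "twist": 0, "hand": 0.7}, {"translation": [0, 0, 0], "twist": 0, "hand": 0.7}])

```text
time: 11.85
tool_pos: [0.5514, 0.0957, 0.2464]
tool_rot: [-0.0, -0.107, 0.994, -0.0]
contact_force: [-1.1, -0.2, -0.1]
gripper_width: 0.702
grasp_force: 0.0
```

apply_moves(targets=[{"translation": [0, 0, 0], "twist": 0, "hand": 0.7}, {"translation": [0, 0, 0], "twist": 0, "hand": 0.7}, {"translation": [0, 0, 0], "twist": 0, "hand": 0.7}, {"translation": [0, 0, 0], "twist": 0, "hand": 0.7}, {"translation": [0, 0, 0], "twist": 0, "hand": 0.7}, {"translation": [0, 0, 0], "twist": 0, "hand": 0.7}, {"translation": [0, 0, 0], "twist": 0, "hand": 0.7}, {"translation": [0, 0, 0], "twist": 0, "hand": 0.7}])

```text
time: 12.65
tool_pos: [0.5514, 0.0958, 0.2463]
tool_rot: [0.0, -0.107, 0.994, -0.0]
contact_force: [-0.2, 0.2, -0.1]
gripper_width: 0.699
grasp_force: 0.0
```

```bash
python3 -c "
from h import *
f=grab_frame('side');g=grab_frame('wrist')
cv2.imwrite('pics/crop5.png',np.vstack([cv2.resize(f[110:200,250:370],(480,360)),cv2.resize(g[160:360,160:480],(480,240))])[...,::-1])
togo((.549,.094,.240),102.2)
"
```

```text
t 12.75 tcp [0.5514 0.0957 0.2463] yawy 102.3 togo [ 0.027 -0.012  0.033] twist 0.02 F [-0.1  0.7  0.3] w 0.7020211111193811 0.0 tilt z [-0. -0. -1.] q [ 0.04 -0.1   1.77 -0.    1.47 -1.75]
```

View pics/crop5.png

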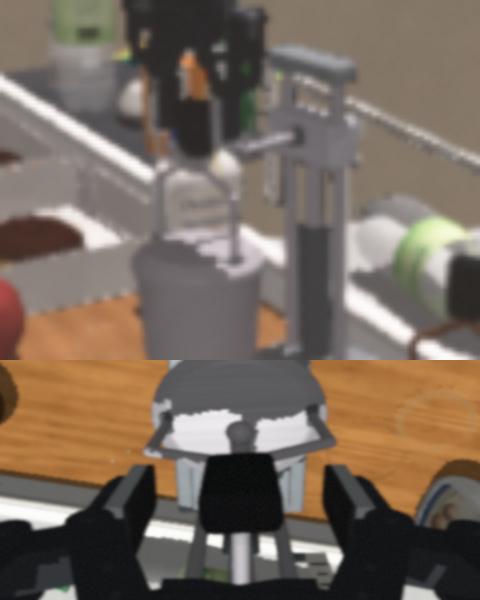

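The pail hangs level on the dipped hook. The block is at wrist-crop (240,495) with both fingers clear of it. I'll retreat straight up and let it settle.

apply_moves(targets=[{"translation": [0, 0, -0.1], "twist": 0, "hand": 0.7}, {"translation": [0, 0, -0.15], "twist": 0, "hand": 0.7}, {"translation": [0, 0, -0.2], "twist": 0, "hand": 0.7}, {"translation": [0, 0, -0.25], "twist": 0, "hand": 0.7}, {"translation": [0, 0, -0.3], "twist": 0, "hand": 0.7}, {"translation": [0, 0, 0], "twist": 0, "hand": 0.7}, {"translation": [0, 0, 0], "twist": 0, "hand": 0.7}, {"translation": [0, 0, 0], "twist": 0, "hand": 0.7}])

```text
time: 13.55
tool_pos: [0.5511, 0.0957, 0.3457]
tool_rot: [-0.001, -0.107, 0.994, 0.0]
contact_force: [-0.0, 1.1, -0.4]
gripper_width: 0.7
grasp_force: 0.0
```

apply_moves(targets=[{"translation": [0, 0, 0], "twist": 0, "hand": 0.7}, {"translation": [0, 0, 0], "twist": 0, "hand": 0.7}, {"translation": [0, 0, 0], "twist": 0, "hand": 0.7}, {"translation": [0, 0, 0], "twist": 0, "hand": 0.7}, {"translation": [0, 0, 0], "twist": 0, "hand": 0.7}, {"translation": [0, 0, 0], "twist": 0, "hand": 0.7}, {"translation": [0, 0, 0], "twist": 0, "hand": 0.7}, {"translation": [0, 0, 0], "twist": 0, "hand": 0.7}])

```text
time: 14.35
tool_pos: [0.5514, 0.0957, 0.3464]
tool_rot: [0.0, -0.107, 0.994, -0.0]
contact_force: [-0.2, 0.1, -0.7]
gripper_width: 0.702
grasp_force: 0.0
```

```bash
python3 -c "
from h import *
fs=[grab_frame('side') for _ in range(12)]
for i in (3,6,9,11): print(i,cv2.phaseCorrelate(*[cv2.cvtColor(x[140:190,283:318],cv2.COLOR_RGB2GRAY).astype(float) for x in (fs[0],fs[i])]), np.abs(fs[0][140:190,275:318].astype(int)-fs[i][140:190,275:318]).mean())
cv2.imwrite('pics/crop6.png',cv2.resize(fs[-1][100:205,240:380],(800,600))[...,::-1])
togo((.549,.094,.240),102.2)
"
```

```text
3 ((-0.010791155690153431, 0.013160847535328202), 1.0050243288870095) 0.38992248062015505
6 ((0.007402519766440463, 0.0036013764321864983), 1.003509453432489) 0.386046511627907
9 ((-0.0007796180789547691, 0.008597182930721203), 1.0069442823743155) 0.39705426356589146
11 ((0.017691336503197874, -0.00715524767417719), 1.00286058231903) 0.3851162790697674
t 14.95 tcp [0.5514 0.0957 0.3463] yawy 102.3 togo [ 0.027 -0.012  1.033] twist 0.02 F [ 0.1 -0.6 -0.9] w 0.7019967217634238 0.0 tilt z [ 0.  0. -1.] q [ 0.04 -0.14  1.65  0.    1.64 -1.75]
```

View pics/crop6.png

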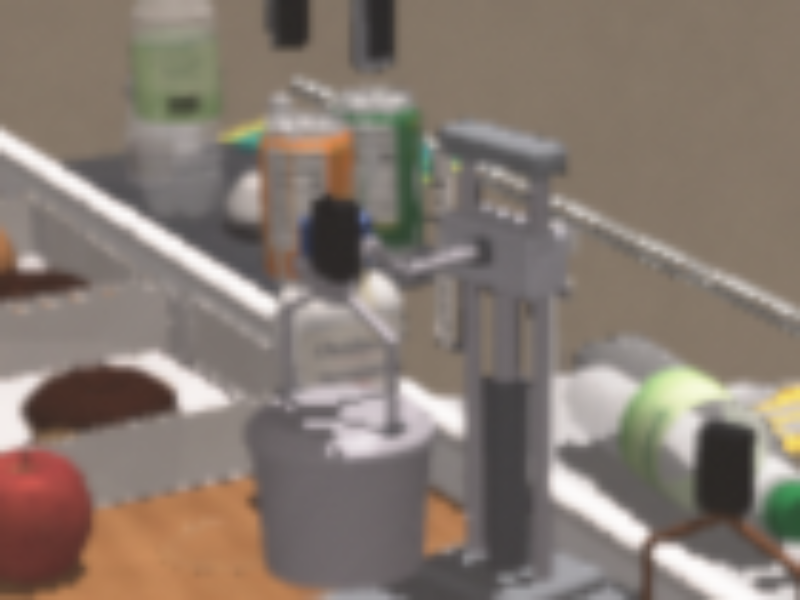

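The picture shows the pail hanging freely and level at crop (340,490), its block at (335,240), with the gripper well above. It moved less than 0.02 px over 0.6 s, so it is still.

```bash
python3 -c "
from plant import *
print(job_done())"
```

```text
the job is handed in; nothing more can be done
None
```

The large steel pail hangs freely and still by its loop on the scale's hook, the gripper is clear of it, the small pail was not touched, and the job is handed in; no verdict was returned, and the hook's dip was judged only from pictures and arm forces.

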